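Jack up the tilting carving board

TASK

Slide the small lever jack in between the front legs of the carving-board stand until its saddle is centred under the pad of the board's steel lift lug, keeping the jack flat on the table and its handle up. Then pump the handle: one trial stroke all the way down and all the way back up, so that the board settles on its legs again, then press it all the way down once more and finish while holding it there, the board carried by the jack alone. Do not push or lift the board yourself, and leave the other things on the table where they are.

Things in the scene. Friction and masses are not known exactly. Their poses are not given: they have to be found in the camera images.
- jack: loose plain steel lever jack, about 0.86 kg in all, sliding on a flat base plate 210 mm (x) x 70 mm (y) x 8 mm. Origin: centre of the underside of the base. Its own +x is the nose that goes in first, and the handle end is at -x. In its frame: saddle axis at x = +55 mm, handle hinge (axis along y) at x = +33 mm, z = 42 mm, centre of the handle's grip block at x = -91 mm, z = 80 mm with the handle up. Nothing stands on the base plate under the grip block.
- saddle_top (a point): centre of the top of the jack's saddle, a steel disc 34 mm across; 50 mm above the table with the handle up, and it rises 28 mm straight up as the handle goes right down (in proportion to the handle's angle)
- handle_grip (a point): centre of the rubber grip block at the end of the jack's handle: 46 mm long (along the handle), 24 mm wide (across, along the jack's y), 22 mm high; 130 mm from the hinge. With the handle up it lies 80 mm above the table (the handle slopes up 0.30 rad towards its end), with the handle down 34 mm. It can be pinched across its width from above to drag the jack about (the handle rests against its upper stop), and pressed down from above
- handle (a joint): angle of the jack's handle: 0 = up (where a spring of some 3 to 5 N at the grip returns it whenever it is let go), 0.36 rad = right down on its stop. About 5 to 10 N at the grip presses it down under the board's load; the saddle meets the pad at about 0.13 rad
- stand: fixed wooden stand of the carving board, 350 mm deep. Origin: on the table straight below the lift pad; its own +x points from its front to its back. In its frame the two front legs are 50 mm wide, their front faces at x = +20 mm, with a clear gap of 100 mm between them (y = -50 to +50 mm), 72 mm high; the gap stays clear and equally wide behind the legs
- board: plywood carving board 295 x 340 x 18 mm with a woodblock fixed on it, about 1.2 kg, hinged to the stand along its far edge (origin: at the lift pad, the hinge line lies 330 mm from it along its +x); at rest it lies level on the legs with its underside 72 mm above the table. The front edge, 295 mm from the hinge, is the one that rises; highest point of the resting board 111 mm
- lift_pad (a point): centre of the underside of the rubber pad (32 mm across) under the steel lift lug (50 mm wide, sticking out 60 mm in front of the board's front edge), on the stand's middle line, 20 mm in front of the legs' front faces; 60 mm above the table while the board rests. A dark stud 16 mm across stands on the lug's top right above the pad, its top 78 mm above the table
- ink_tin: bystander, to be left alone: round ink tin, 72 mm across, 60 mm high; origin at the centre of its underside
- tape_roll: bystander, to be left alone: roll of tape lying flat, 96 mm across, 25 mm high; origin at the centre of its underside
- brayer: bystander, to be left alone: ink roller lying flat: rubber roll 36 mm thick, 90 mm long, wooden handle 90 mm long to its own +y; origin at the centre of its underside (of the roll)
- baren: bystander, to be left alone: round wooden rubbing pad with a bar grip, 110 mm across, 32 mm high; origin at the centre of its underside
- offcut: bystander, to be left alone: wooden block 90 x 60 x 30 mm; origin at the centre of its underside
- pot: bystander, to be left alone: white ceramic pot, 76 mm across, 100 mm high; origin at the centre of its underside
- gouge: bystander, to be left alone: carving gouge 160 mm long, lying along its own x; origin at the centre of its underside

How it is judged:
By the outcome, as a careful person would: the job done as asked, in the order asked, and still so for the second after the job is handed in, while the arm keeps its last pose, push and grip.
It also fails if it takes over 58 s, if anything falls off the work surface, if the arm or the gripper's body presses on something with over 40 N, if the wrist force passes 120 N, or if a joint passes its speed limit or range.

ROBOT

A 6-joint arm with a two-finger parallel gripper is mounted at the origin on the work surface. World frame = base frame: x ahead of the robot, y to its left, z up, the work surface at z = 0. Lengths are in m, angles in rad, forces in N, time in s.
With the tool pointing down it reaches from about 0.375 to 0.9 m from the base axis. Payload 3.1 kg.
Tool frame: the origin (TCP) lies between the finger pads; the fingertips stand 22 mm ahead of it and the grasp point (between the pads) lies 3 mm ahead of it; z points along the fingers, y is the line along which they close (so a half turn about z gives the same grasp; the last joint's range is limited). The gripper opens to 87 mm and grips with 3 to 60 N. Pads are 19 mm wide; open, the fingers measure 117 mm over their backs; the gripper's body (75 mm by 190 mm) begins 51 mm behind the grasp point.
Start: joints at [0.988, 0.527, 1.433, -0, 1.181, -0.178], TCP at [0.246, 0.574, 0.245] pointing down, gripper open.
Joint ranges: [-3.08, 3.08], [-0.75, 2.2], [0.22, 2.44], [-1.43, 4.57], [0, 2.65], [-2.85, 2.85]. Speed limits (rad/s): [2.79, 2.79, 3.14, 3.14, 3.14, 3.14].

INTERFACE

Orientations are given as a unit quaternion [x, y, z, w].
In Python, from rig import get_obs, camera, get_calibration, hand_in, cut_out gives the robot as it stands.
- The arm moves only by the shell command python3 -m inch 'ROWS' [OPENING] [FORCE]. ROWS is JSON, one flat list of numbers, 6 for each row, row after row: the shift along the tool's x, y, z scaled (see below), then the turn, a rotation vector about the tool's x, y, z scaled (see below). A call has 1 to 20 rows; each row is the pose to reach, as a shift and turn from the pose commanded when the call began, along the tool's axes at that moment; what a row does not reach only later rows make up. The controller multiplies each number of a shift by 0.08 m and each number of a turn by 90 degrees. A row lasts 1/12 s, in which the tool goes at most 41.7 mm and 7.16 degrees, less where a joint would pass 70% of its speed; a pose out of reach is approached as far as the arm can. A call with a number of a shift or a turn outside -1 to 1 is refused whole. A call with a gripper value outside its range is refused whole. OPENING is the finger opening in mm, from 0 to 87, set as the call begins (- or left out, the last holds). The fingers move at their own pace and stop on an object; FORCE is the grip in N (left out, the last holds). Time passes only in rows, so rows that repeat a pose let the fingers close. It gives the time, the measured TCP pose, the force, the opening and the grip force at its end, in the units of the state.
- get_obs(): the state, without advancing time (a new reading comes with each control period).
- camera(name): name is "scene" or "top"; returns the picture (420x560x3 uint8, red, green, blue); there is no depth.
- get_calibration(name): a dict with "vertical_fov" (degrees; the focal length in pixels is half the picture's height over the tangent of half this angle, whatever the lens; pixels are square), "cx", "cy" (the principal point, pixels), "D" ([k1, k2, p1, p2, k3] as OpenCV has them; the pictures are not rectified), "T" (4x4, takes a point from camera to world coordinates). Camera axes: x right, y down, z forward; pixel columns grow to the right and rows downward; lengths in m; the calibration is good to about 2 mm. A picture is of the moment at which its call begins. get_calibration takes no time and is no camera call.
- hand_in(): hands the job in; it is judged then, once.
Trained networks look in the newest picture that a camera, given by its name, has taken for a name from the list of things; names that differ only in an ending like _2 or _b are one class to them, and where a whole thing is asked for, a point or a joint stands for the part that bears it (a point fixed in the world has none). Each returns a list of dicts, best first, with "conf" (0 to 1); they miss things now and then, are a little off and sometimes report something else, mostly with a low value. They report only what shows in the picture. A call takes as long as a camera call.
- cut_out(camera, thing): "region" (420x560 bool, what is visible of it) and "bbox" ([left, top, right, bottom] in pixels, round what is visible of it).
The state is a dict: "time": time; "q": joint angles; "joint_velocities": joint speeds; "joint_torque": joint torques, N m; "position": TCP position; "tool_rot": TCP orientation; "ft_force": force on the tool from outside, world axes, zero at the start; "moment": the same for the moment, N m; "grip_width": finger opening in m; "grip_force": force on a finger pad.
Only numpy, scipy, OpenCV 4.12 (cv2) and the standard library are available. Lean on these libraries where they do the work, as an engineer would, in place of code of your own. Each camera call takes 0.05 s, during which the arm holds its last target. There are 200 camera calls.

## Working session

There is one attempt and no reset: what is moved stays moved. The work goes in short steps, Python scripts to look and compute and a shell command to move; the robot and the scene stay as the last step left them, time stands still between calls to the robot, and variables do not carry over. Pictures are saved under pics/ and viewed, at most 10 in all, crops included, and the job is handed in when it is done.

```bash
mkdir -p pics; ls
cat > h.py <<'E'
import numpy as np,cv2
from rig import *
def cal(n):
    c=get_calibration(n);f=210/np.tan(np.radians(c["vertical_fov"])/2)
    return np.array([[f,0,c["cx"]],[0,f,c["cy"]],[0,0,1.]]),np.array(c["D"]),np.array(c["T"])
def ray(n,uv,z):
    K,D,T=cal(n);p=cv2.undistortPoints(np.array(uv,float).reshape(-1,1,2),K,D).reshape(-1,2)
    d=np.c_[p,np.ones(len(p))]@T[:3,:3].T;o=T[:3,3]
    return o+d*((z-o[2])/d[:,2])[:,None]
def proj(n,P):
    K,D,T=cal(n);R=T[:3,:3].T
    return cv2.projectPoints(np.array(P,float).reshape(-1,1,3),cv2.Rodrigues(R)[0],-R@T[:3,3],K,D)[0].reshape(-1,2)
E
python3 - <<'E'
from h import *
for n in("scene","top"):
    im=camera(n);cv2.imwrite(f"pics/{n}0.png",im[:,:,::-1]);print(n,cal(n)[2].round(3).tolist())
    for t in("jack","saddle_top","handle_grip","stand","board","lift_pad"):
        try:
            for d in cut_out(n,t)[:2]:
                r=d["region"];v,u=np.nonzero(r);print(t,round(d["conf"],2),d["bbox"],u.mean().round(1),v.mean().round(1),r.sum())
        except Exception as e:print(t,e)
print(get_obs())
E
```

```text
pics
scene [[0.882, 0.283, -0.377, 0.97], [0.471, -0.495, 0.73, -0.804], [0.02, -0.822, -0.57, 0.749], [0.0, 0.0, 0.0, 1.0]]
jack 0.65 [214.3, 209.3, 290.8, 277.5] 251.2 246.8 1982
jack 0.48 [323.4, 183.9, 465.5, 294.1] 402.3 238.0 10578
saddle_top 0.46 [131.7, 273.8, 181.7, 316.7] 156.6 294.4 1412
saddle_top 0.17 [269.0, 140.5, 291.6, 173.2] 279.6 156.2 639
handle_grip 0.66 [215.4, 209.8, 267.3, 249.9] 238.3 227.8 445
stand 0.94 [321.6, 186.7, 476.8, 299.3] 404.8 240.4 11611
board 0.82 [318.8, 185.0, 464.7, 295.1] 402.0 238.0 10602
lift_pad 0.78 [323.3, 188.9, 463.8, 291.2] 402.1 238.1 10419
lift_pad 0.65 [322.3, 158.7, 359.5, 173.7] 335.9 164.4 141
top [[0.016, -0.992, 0.126, 0.378], [-1.0, -0.015, 0.009, 0.019], [-0.007, -0.126, -0.992, 1.469], [0.0, 0.0, 0.0, 1.0]]
jack 0.63 [302.0, 183.1, 333.7, 259.5] 314.7 219.5 1691
jack 0.57 [166.0, 202.8, 192.2, 226.1] 177.6 213.3 523
saddle_top 0.56 [309.4, 193.6, 323.5, 206.0] 317.4 198.4 114
handle_grip 0.76 [313.8, 203.1, 321.0, 256.5] 314.6 233.6 336
handle_grip 0.69 [394.0, 151.5, 426.5, 186.2] 409.5 167.9 684
stand 0.83 [190.5, 39.9,
[... 288 characters left out ...]
ay([ 9.87499650e-01,  5.27420236e-01,  1.43268842e+00, -1.07262254e-05,
        1.18138437e+00, -1.78517778e-01]), 'joint_velocities': array([ 1.11918806e-03,  7.97579103e-04, -5.91477678e-05, -6.02663058e-04,
       -4.09173567e-04,  6.90340474e-04]), 'joint_torque': array([-1.14995106e-03, -4.39864898e+01, -1.76948512e+01,  6.34010509e-02,
        5.04685391e-02, -3.57355566e-05]), 'position': array([0.24611475, 0.57449087, 0.24460115]), 'tool_rot': array([2.01008586e-01, 9.79589478e-01, 4.44024152e-05, 2.31263782e-05]), 'ft_force': array([-0.28259244, -0.2552179 , -0.08021314]), 'moment': array([-0.02046019, -0.01193516,  0.0170317 ]), 'grip_force': 0.0, 'grip_width': 0.08662626324023388}
```

Run:
```python
import cv2
a=cv2.imread("pics/top0.png")[20:290,130:470];cv2.imwrite("pics/top0c.png",cv2.resize(a,None,fx=2.2,fy=2.2,interpolation=cv2.INTER_CUBIC))
```

```text
(no output)
```

View pics/top0c.png

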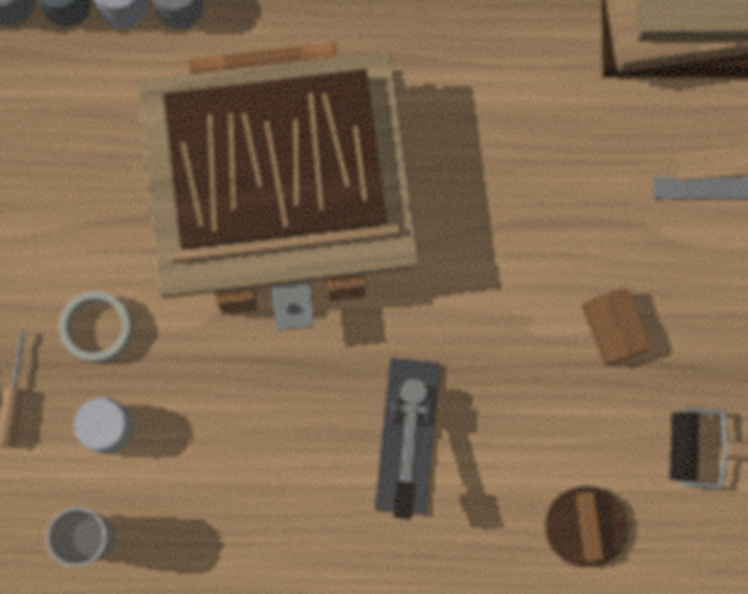

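View pics/scene0.png

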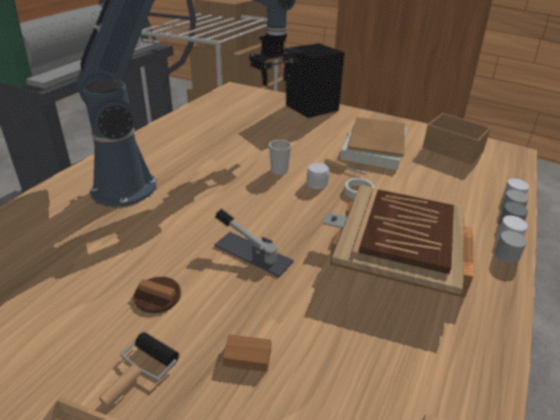

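The top view shows the jack at crop (408,437), saddle (413,391), grip (403,498), lug stud (295,308) and the leg fronts at (236,300)/(346,288). In the scene view the jack is handle-up at (250,245).

Run:
```python
from h import *
f=lambda *p:[(130+u/2.2,20+v/2.2) for u,v in p]
im=cv2.imread("pics/top0.png")
stud=ray("top",f((295,308)),.078)[0];print("stud",stud)
# board edges, front edge of slab top z=.09
fe=ray("top",f((162,295),(414,263)),.09);print("front",fe,"yaw",np.arctan2(*(fe[1]-fe[0])[::-1])+np.pi/2)
se=ray("top",f((141,88),(162,295),(388,55),(414,263)),.09)
for a,b in((0,1),(2,3)):d=se[a]-se[b];print("side yaw",np.arctan2(d[1],d[0]),np.linalg.norm(d))
c=ray("top",f((391,358),(443,365),(428,516),(376,510)),.008);print("plate",c.round(3).tolist(),c.mean(0),np.linalg.norm(c[0]-c[3]),np.linalg.norm(c[0]-c[1]))
d=c[0]+c[1]-c[2]-c[3];print("jack yaw",np.arctan2(d[1],d[0]))
print("saddle",ray("top",[(317.4,198.0)],.05)); g=ray("top",f((403.5,499)),.085);print("grip",g)
print("scene stud",ray("scene",[(335.5,217.5)],.078),"grip",ray("scene",[(224,216.5)],.085))
for t in ("ink_tin","tape_roll","pot","gouge"):
  for d in cut_out("top",t)[:1]:
    b=d["bbox"];print(t,d["conf"],ray("top",[((b[0]+b[2])/2,(b[1]+b[3])/2)],.03)[0])
```

```text
stud [0.68532577 0.0842184  0.078     ]Traceback (most recent call last):
  File "<stdin>", line 6, in <module>
TypeError: return arrays must be of ArrayType
```

Run:
```python
from h import *
f=lambda *p:[(130+u/2.2,20+v/2.2) for u,v in p]
an=lambda d:np.arctan2(d[1],d[0])
fe=ray("top",f((162,295),(414,263)),.09);print("front",fe,"yaw",an(fe[1]-fe[0])+np.pi/2)
se=ray("top",f((141,88),(162,295),(388,55),(414,263)),.09)
for a,b in((0,1),(2,3)):d=se[a]-se[b];print("side yaw",an(d),np.linalg.norm(d))
c=ray("top",f((391,358),(443,365),(428,516),(376,510)),.008);print("plate",c.round(3).tolist(),c.mean(0),np.linalg.norm(c[0]-c[3]),np.linalg.norm(c[0]-c[1]))
print("jack yaw",an(c[0]+c[1]-c[2]-c[3]))
print("saddle",ray("top",[(317.4,198.0)],.05)); print("grip",ray("top",f((403.5,499)),.085))
print("scene stud",ray("scene",[(335.5,217.5)],.078),"grip",ray("scene",[(224,216.5)],.085))
for t in ("ink_tin","tape_roll","pot","gouge"):
  for d in cut_out("top",t)[:1]:
    b=d["bbox"];print(t,d["conf"],ray("top",[((b[0]+b[2])/2,(b[1]+b[3])/2)],.03)[0])
```

```text
front [[ 0.69729013  0.25712349  0.09      ]
 [ 0.74469799 -0.07053206  0.09      ]] yaw 0.14369091985127835
side yaw 0.1316130015932635 0.2824047686340129
side yaw 0.12979021421672346 0.2853799952648176
plate [[0.633, -0.045, 0.008], [0.624, -0.116, 0.008], [0.418, -0.097, 0.008], [0.425, -0.027, 0.008]] [ 0.52524715 -0.07144973  0.008     ] 0.20834835301370738 0.07163452146640609
jack yaw -0.09122263582883297
saddle [[ 0.58087091 -0.07207902  0.05      ]]
grip [[ 0.43737653 -0.05954515  0.085     ]]
scene stud [[0.69094026 0.08502841 0.078     ]] grip [[ 0.43899285 -0.06427811  0.085     ]]
ink_tin 0.67 [0.53111837 0.33459395 0.03      ]
tape_roll 0.89 [0.66678021 0.35405419 0.03      ]
pot 0.85 [0.38150524 0.35642254 0.03      ]
gouge 0.84 [0.54322492 0.46764843 0.03      ]
```

```bash
cat >> h.py <<'E'
from scipy.spatial.transform import Rotation as R
def plan(x,y,z,yaw):
    "scaled shift/turn for TCP to (x,y,z), tool y at world heading yaw+90deg, pointing down"
    o=get_obs();r=R.from_quat(o["tool_rot"]);t=R.from_matrix(np.c_[[-np.cos(yaw),-np.sin(yaw),0],[-np.sin(yaw),np.cos(yaw),0],[0,0,-1]])
    s=r.inv().apply(np.array([x,y,z])-o["position"])/.08;w=(r.inv()*t).as_rotvec()/(np.pi/2)
    print("t",o["time"],"pos",o["position"].round(4),"shift",s.round(3),"turn",w.round(3),"F",o["ft_force"].round(1),"q",o["q"].round(2))
E
M='[-0.25,-0.3,0,0,0,0,-0.5,-0.6,0,0,0,0,-0.76,-0.91,0,0,0,0]'
python3 -m inch '[-0.25,-0.3,0,0,0,0,-0.5,-0.6,0,0,0,0,-0.76,-0.91,0,0,0,0]' 60
python3 -m inch '[-0.25,-0.3,0,0,0,0,-0.5,-0.6,0,0,0,0,-0.76,-0.91,0,0,0,0]'
python3 -m inch '[-0.25,-0.3,0,0,0,0,-0.5,-0.6,0,0,0,0,-0.76,-0.91,0,0,0,0]'
python3 -c "from h import *;plan(.434,-.063,.15,-.091)"
```

```text
time: 1.15
position: [0.2733, 0.483, 0.2444]
tool_rot: [0.2, 0.98, 0.0, 0.0]
ft_force: [1.4, -0.1, 0.1]
grip_width: 0.074
grip_force: 0.0
time: 1.4
position: [0.3007, 0.3916, 0.2448]
tool_rot: [0.201, 0.98, 0.0, 0.0]
ft_force: [0.5, -0.2, 0.8]
grip_width: 0.0614
grip_force: 0.0
time: 1.65
position: [0.328, 0.3007, 0.2448]
tool_rot: [0.201, 0.98, 0.0, 0.0]
ft_force: [1.1, -0.3, 0.2]
grip_width: 0.0603
grip_force: 0.0
t 1.65 pos [0.328  0.3007 0.2448] shift [-3.005 -3.659  1.184] turn [ 0.     0.    -0.199] F [ 1.1 -0.3  0.2] q [ 0.49  0.29  1.87  0.    0.99 -0.68]
```

```bash
python3 -m inch '[-0.25,-0.3,0,0,0,0,-0.5,-0.6,0,0,0,0,-0.75,-0.91,0,0,0,0]' >/dev/null
python3 -m inch '[-0.25,-0.3,0,0,0,0,-0.5,-0.6,0,0,0,0,-0.75,-0.91,0,0,0,0]' >/dev/null
python3 -m inch '[-0.25,-0.3,0,0,0,0,-0.5,-0.6,0,0,0,0,-0.75,-0.91,0,0,0,0]' >/dev/null
python3 -m inch '[-0.25,-0.3,0.2,0,0,-0.07,-0.5,-0.6,0.4,0,0,-0.14,-0.75,-0.91,0.6,0,0,-0.2,-0.75,-0.91,0.6,0,0,-0.2]'
python3 - <<'E'
from h import *
plan(.434,-.063,.13,-.091)
im=camera("scene");cv2.imwrite("pics/s1.png",cv2.resize(im[150:330,150:400,::-1],None,fx=3,fy=3,interpolation=cv2.INTER_CUBIC))
E
```

```text
time: 2.73
position: [0.4359, -0.0653, 0.1949]
tool_rot: [0.046, 0.999, -0.001, 0.001]
ft_force: [-0.2, -0.3, -0.2]
grip_width: 0.0597
grip_force: 0.0
t 2.7333 pos [ 0.4359 -0.0653  0.1949] shift [0.027 0.028 0.812] turn [-0.001  0.001 -0.001] F [-0.2 -0.3 -0.2] q [-0.4   0.36  1.93 -0.    0.84 -1.88]
```

View pics/s1.png

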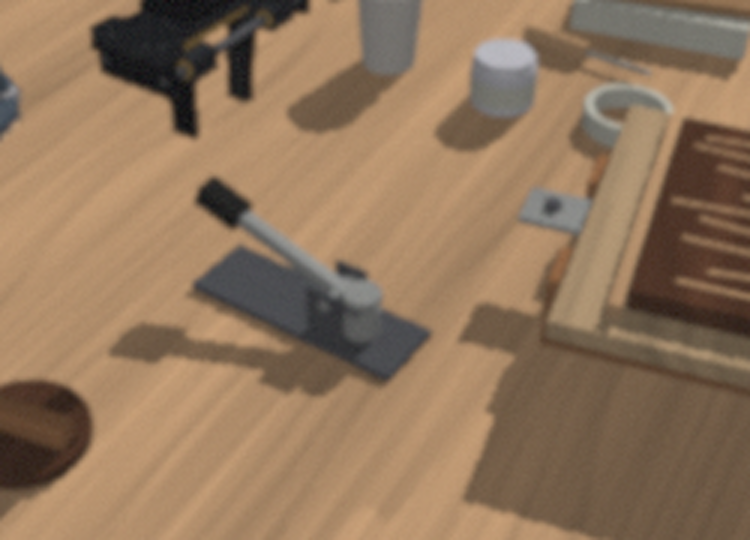

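The scene crop shows the jack untouched, grip block at crop (222,202), which matches the earlier measurement; the gripper is clear above it.

```bash
python3 - <<'E'
from h import *
print(proj("scene",[[.4359-.03*.09,-.0653-.035,.176],[.4359,-.0653+.035,.176]])) # fingertips, check
plan(.437,-.062,.085,-.091)
E
python3 -m inch '[0,0.03,0.33,0,0,0,0,0.04,0.65,0,0,0,0,0.04,0.9,0,0,0,-0.01,0.04,1,0,0,0]'
python3 -c "from h import *;plan(.437,-.062,.085,-.091)"
```

```text
[[211.97402541 193.15162288]
 [228.73743096 180.34721145]]
t 2.7833 pos [ 0.4345 -0.0628  0.1956] shift [-0.031  0.013  1.382] turn [ 0.    -0.    -0.003] F [-0.8  0.2  1. ] q [-0.4   0.36  1.94 -0.    0.85 -1.87]
time: 3.12
position: [0.4331, -0.0557, 0.1151]
tool_rot: [0.045, 0.999, 0.001, -0.002]
ft_force: [-0.1, 0.3, 0.1]
grip_width: 0.0602
grip_force: 0.0
t 3.1167 pos [ 0.4331 -0.0557  0.1151] shift [-0.057 -0.075  0.376] turn [ 0.001 -0.003  0.   ] F [-0.1  0.3  0.1] q [-0.38  0.52  2.01  0.    0.62 -1.87]
```

```bash
python3 -m inch '[-0.04,-0.07,0,0,0,0,-0.04,-0.07,0.2,0,0,0,-0.04,-0.07,0.37,0,0,0,-0.04,-0.07,0.37,0,0,0,-0.04,-0.07,0.37,0,0,0]' 
python3 -m inch '[0,0,0,0,0,0,0,0,0,0,0,0,0,0,0,0,0,0,0,0,0,0,0,0,0,0,0,0,0,0,0,0,0,0,0,0,0,0,0,0,0,0,0,0,0,0,0,0]' 10 20
python3 - <<'E'
from h import *
plan(.437,-.062,.085,-.091)
im=camera("scene");cv2.imwrite("pics/s2.png",cv2.resize(im[150:330,150:400,::-1],None,fx=3,fy=3,interpolation=cv2.INTER_CUBIC))
E
```

```text
time: 3.53
position: [0.438, -0.0631, 0.0877]
tool_rot: [0.045, 0.999, -0.0, 0.0]
ft_force: [-0.3, -0.2, -0.2]
grip_width: 0.06
grip_force: 0.0
time: 4.2
position: [0.4373, -0.0627, 0.0871]
tool_rot: [0.045, 0.999, 0.0, -0.0]
ft_force: [0.5, 1.1, 2.7]
grip_width: 0.0239
grip_force: 20.0
t 4.2 pos [ 0.4373 -0.0627  0.0871] shift [0.004 0.009 0.026] turn [ 0.    -0.     0.001] F [0.5 1.1 2.7] q [-0.4   0.58  2.02  0.    0.54 -1.88]
```

View pics/s2.png

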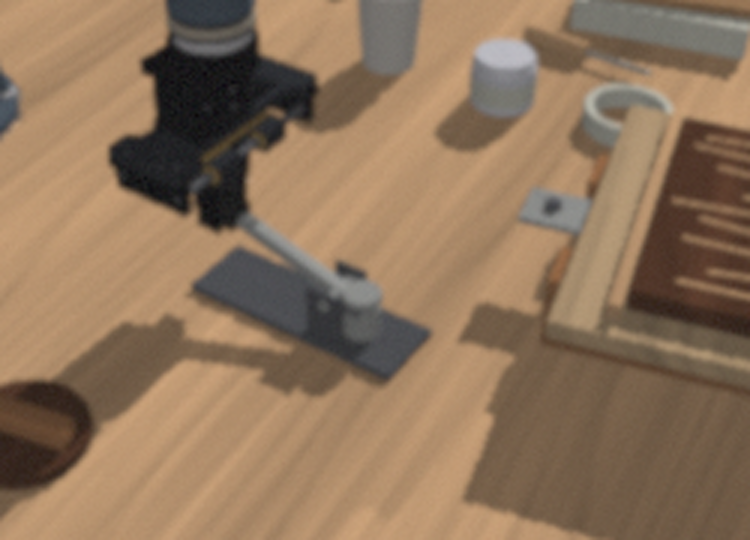

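```bash
python3 -m inch '[0,0,0,0,0,0,0,0,0,0,0,0]' - 50
python3 -c "from h import *;plan(.445,-.005,.087,.023)"
```

```text
time: 4.42
position: [0.4373, -0.0627, 0.087]
tool_rot: [0.045, 0.999, 0.0, -0.0]
ft_force: [0.2, 3.6, 4.8]
grip_width: 0.0236
grip_force: 50.0
t 4.4167 pos [ 0.4373 -0.0627  0.087 ] shift [-0.031  0.727  0.   ] turn [ 0.    -0.    -0.072] F [0.2 3.6 4.8] q [-0.4   0.58  2.02  0.    0.54 -1.88]
```

```bash
python3 -m inch '[0,0.06,0,0,0,-0.005,0,0.12,0,0,0,-0.01,0,0.2,0,0,0,-0.02,-0.01,0.3,0,0,0,-0.03,-0.01,0.4,0,0,0,-0.04,-0.02,0.5,0,0,0,-0.05,-0.02,0.6,0,0,0,-0.06,-0.03,0.68,0,0,0,-0.067,-0.03,0.73,0,0,0,-0.072,-0.03,0.73,0,0,0,-0.072]'
python3 -c "from h import *;plan(.453,.053,.087,.137)"
```

```text
time: 5.25
position: [0.4465, -0.0053, 0.0871]
tool_rot: [-0.011, 1.0, -0.0, 0.001]
ft_force: [1.8, -1.3, 0.2]
grip_width: 0.0235
grip_force: 50.0
t 5.25 pos [ 0.4465 -0.0053  0.0871] shift [-0.098  0.727  0.001] turn [-0.001  0.002 -0.073] F [ 1.8 -1.3  0.2] q [-0.26  0.59  2.01 -0.    0.55 -1.86]
```

```bash
python3 -m inch '[0,0.06,0,0,0,-0.005,-0.01,0.12,0,0,0,-0.01,-0.02,0.2,0,0,0,-0.02,-0.03,0.3,0,0,0,-0.03,-0.05,0.4,0,0,0,-0.04,-0.06,0.5,0,0,0,-0.05,-0.08,0.6,0,0,0,-0.06,-0.09,0.68,0,0,0,-0.067,-0.1,0.73,0,0,0,-0.073,-0.1,0.73,0,0,0,-0.073]'
python3 - <<'E'
from h import *
plan(.453,.053,.087,.137)
im=camera("top");cv2.imwrite("pics/t3.png",cv2.resize(im[90:240,190:360,::-1],None,fx=4,fy=4,interpolation=cv2.INTER_CUBIC))
E
```

```text
time: 6.08
position: [0.4524, 0.0536, 0.0871]
tool_rot: [-0.068, 0.998, -0.0, 0.001]
ft_force: [0.3, -1.0, 1.5]
grip_width: 0.0237
grip_force: 50.0
t 6.0833 pos [0.4524 0.0536 0.0871] shift [-0.007 -0.008  0.001] turn [-0.     0.001  0.   ] F [ 0.3 -1.   1.5] q [-0.13  0.59  1.98 -0.    0.56 -1.84]
```

View pics/t3.png

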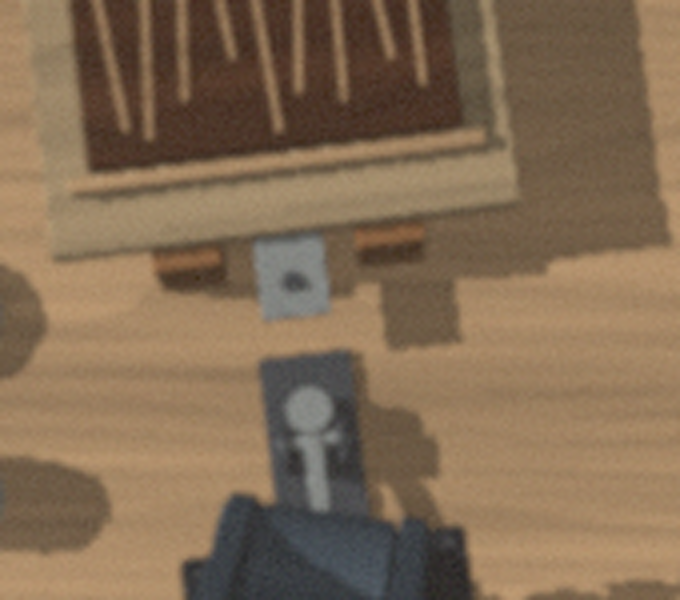

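The picture shows the jack aligned in front of the lug: saddle at crop (309,409), stud (295,282), plate front corners (261,359)/(355,351).

Run:
```python
from h import *
f=lambda *p:[(190+u/4,90+v/4) for u,v in p]
an=lambda d:np.arctan2(d[1],d[0])
s=ray("top",f((309,409)),.05)[0];print("saddle",s)
st=ray("top",f((295,281)),.077)[0];print("stud",st)
l=ray("top",f((254,238),(326,234),(331,312),(264,320)),.066);print("lug front mid",(l[2]+l[3])/2,an(l[2]-l[3])+np.pi/2,an(l[0]-l[3]),an(l[1]-l[2]))
c=ray("top",f((261,359),(355,351),(277,500),(367,510)),.008);print("nose mid",(c[0]+c[1])/2,"yaws",an(c[1]-c[0])+np.pi/2,an(c[0]-c[2]),an(c[1]-c[3]))
g=np.array([.4524,.0536]);d=s[:2]-g;print("grip->saddle",np.linalg.norm(d),an(d))
lg=ray("top",f((154,284),(223,282),(358,262),(423,258)),.0);print("leg bottoms",lg[:,:2].round(3).tolist())
lt=ray("top",f((154,250),(223,248),(356,228),(423,224)),.072);print("leg tops",lt[:,:2].round(3).tolist())
```

```text
saddle [0.59566222 0.07437411 0.05      ]
stud [0.68479704 0.08523518 0.077     ]
lug front mid [0.66135591 0.08341784 0.066     ] 0.13555571378695896 0.14124968345105365 0.08090372154090084
nose mid [0.64328727 0.07756686 0.008     ] yaws 0.10087136969614385 0.13382923710855588 0.0907897394226574
grip->saddle 0.14476058618499288 0.1440038266275136
leg bottoms [[0.698, 0.196], [0.7, 0.144], [0.717, 0.041], [0.721, -0.008]]
leg tops [[0.707, 0.188], [0.71, 0.138], [0.726, 0.042], [0.729, -0.007]]
```

```bash
python3 -m inch '[-0.05,0,0,0,0,0,-0.1,0,0,0,0,0,-0.2,0,0,0,0,0,-0.3,0,0,0,0,0,-0.4,0,0,0,0,0,-0.5,0,0,0,0,0,-0.6,0,0,0,0,0,-0.7,0,0,0,0,0,-0.75,0,0,0,0,0,-0.75,0,0,0,0,0,-0.75,0,0,0,0,0]'
python3 -m inch '[-0.05,0,0,0,0,0,-0.1,0,0,0,0,0,-0.17,0,0,0,0,0,-0.24,0,0,0,0,0,-0.3,0,0,0,0,0,-0.35,0,0,0,0,0,-0.38,0,0,0,0,0,-0.4,0,0,0,0,0,-0.4,0,0,0,0,0,-0.4,0,0,0,0,0]'
python3 - <<'E'
from h import *
plan(.5425,.0665,.087,.137)
im=camera("top");a=cv2.resize(im[90:220,190:340,::-1],None,fx=3,fy=3,interpolation=cv2.INTER_CUBIC)
im=camera("scene");b=cv2.resize(im[160:290,240:390,::-1],None,fx=3,fy=3,interpolation=cv2.INTER_CUBIC)
cv2.imwrite("pics/b4.png",np.vstack([a,b])[:780] if 0 else cv2.resize(np.hstack([a,b]),(800,347)))
E
```

```text
time: 7.05
position: [0.5067, 0.0622, 0.0864]
tool_rot: [-0.069, 0.998, 0.001, -0.005]
ft_force: [-6.1, -0.5, 5.9]
grip_width: 0.0235
grip_force: 50.0
time: 7.88
position: [0.5369, 0.0665, 0.0863]
tool_rot: [-0.069, 0.998, 0.001, -0.007]
ft_force: [-9.7, -1.1, 9.2]
grip_width: 0.0235
grip_force: 50.0
t 7.8833 pos [0.5369 0.0665 0.0863] shift [-0.069 -0.009 -0.009] turn [ 0.002 -0.008  0.001] F [-9.7 -1.1  9.2] q [-0.08  0.66  1.76 -0.    0.74 -1.79]
```

View pics/b4.png

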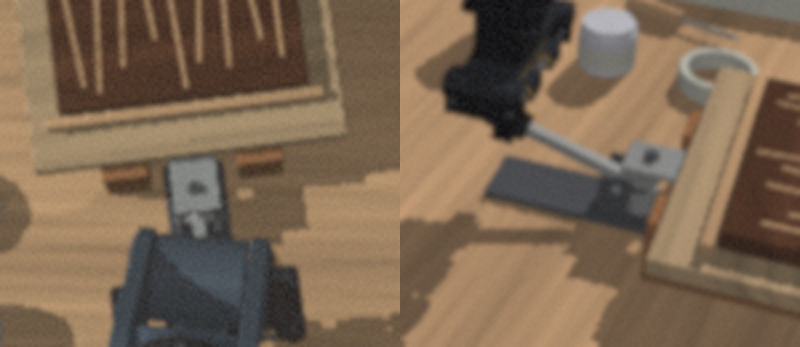

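The jack's nose is between the legs with margin on both sides; saddle partly under the lug, about 6 mm short.

```bash
python3 -m inch '[-0.02,0,0,0,0,0,-0.04,0,0,0,0,0,-0.06,0,0,0,0,0,-0.08,0,0,0,0,0,-0.08,0,0,0,0,0,-0.08,0,0,0,0,0]'
python3 -c "from h import *;plan(.5425,.0665,.087,.137)"
python3 -m inch '[0,0,0,0,0,0,0,0,0,0,0,0,0,0,0,0,0,0,0,0,0,0,0,0,0,0,0,0,0,0,0,0,0,0,0,0]' 45 10
python3 - <<'E'
from h import *
plan(.5425,.0665,.087,.137)
im=camera("top");a=cv2.resize(im[125:185,215:290,::-1],None,fx=5.3,fy=5.3,interpolation=cv2.INTER_CUBIC)
im=camera("scene");b=cv2.resize(im[190:250,280:355,::-1],None,fx=5.3,fy=5.3,interpolation=cv2.INTER_CUBIC)
cv2.imwrite("pics/b5.png",np.hstack([a,b]))
E
```

```text
time: 8.48
position: [0.543, 0.0673, 0.0863]
tool_rot: [-0.069, 0.998, 0.001, -0.007]
ft_force: [-8.5, -0.3, 8.4]
grip_width: 0.0233
grip_force: 50.0
t 8.4833 pos [0.543  0.0673 0.0863] shift [ 0.008 -0.009 -0.008] turn [ 0.002 -0.009  0.001] F [-8.5 -0.3  8.4] q [-0.08  0.66  1.74 -0.    0.75 -1.79]
time: 8.98
position: [0.5495, 0.0669, 0.0868]
tool_rot: [-0.069, 0.998, 0.0, 0.0]
ft_force: [0.5, -0.1, -0.1]
grip_width: 0.0445
grip_force: 0.0
t 8.9833 pos [0.5495 0.0669 0.0868] shift [ 0.087  0.007 -0.002] turn [0. 0. 0.] F [ 0.5 -0.1 -0.1] q [-0.08  0.67  1.74  0.    0.74 -1.79]
```

View pics/b5.png

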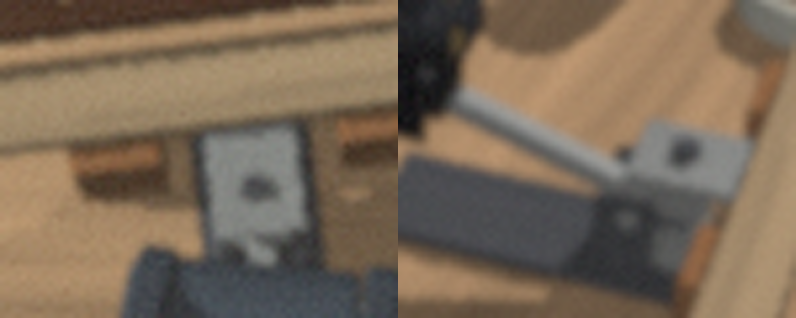

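Top view shows the lug over the jack with plate edges even on both sides (stud at crop 258,187); the saddle is hidden below, so I back off to see the whole jack.

```bash
python3 -m inch '[0,0,-0.2,0,0,0,0,0,-0.4,0,0,0,0.1,0,-0.6,0,0,0,0.3,0,-0.75,0,0,0,0.6,0,-0.75,0,0,0,0.9,0,-0.75,0,0,0]'
python3 -m inch '[0.3,0,0,0,0,0,0.6,0,0,0,0,0,0.7,0,0,0,0,0,0.7,0,0,0,0,0]'
python3 - <<'E'
from h import *
plan(.5425,.0665,.12,.137)
im=camera("top");cv2.imwrite("pics/top6.png",im[:,:,::-1]);a=cv2.resize(im[120:240,210:310,::-1],None,fx=4,fy=4,interpolation=cv2.INTER_CUBIC)
im=camera("scene");cv2.imwrite("pics/scene6.png",im[:,:,::-1]);b=cv2.resize(im[150:270,260:360,::-1],None,fx=4,fy=4,interpolation=cv2.INTER_CUBIC)
cv2.imwrite("pics/b6.png",np.hstack([a,b]))
E
```

```text
time: 9.58
position: [0.4784, 0.0569, 0.1479]
tool_rot: [-0.069, 0.998, -0.0, 0.002]
ft_force: [-0.2, -0.0, -1.1]
grip_width: 0.0446
grip_force: 0.0
time: 9.92
position: [0.4203, 0.0496, 0.147]
tool_rot: [-0.068, 0.998, 0.0, -0.001]
ft_force: [0.7, 0.1, -0.2]
grip_width: 0.0448
grip_force: 0.0
t 9.9167 pos [0.4203 0.0496 0.147 ] shift [-1.544e+00  1.000e-03  3.340e-01] turn [ 0.    -0.002 -0.   ] F [ 0.7  0.1 -0.2] q [-0.15  0.44  2.02  0.    0.69 -1.86]
```

View pics/b6.png

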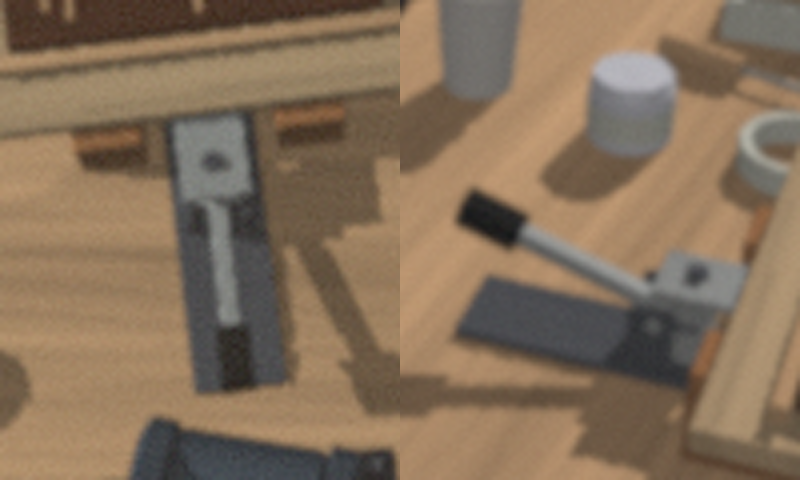

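The picture shows the whole jack: heel corners at crop (197,391)/(285,382), grip block around (235,355), stud (215,160); in the scene view handle up, heel corners (488,277)/(457,330).

Run:
```python
from h import *
f=lambda *p:[(210+u/4,120+v/4) for u,v in p]
g=lambda *p:[(260+(u-400)/4,150+v/4) for u,v in p]
an=lambda d:np.arctan2(d[1],d[0])
c=ray("top",f((197,391),(285,382),(172,150),(259,200)),.008)
print("heel",c[:2].mean(0),np.linalg.norm(c[0]-c[1]),"yaws",an(c[1]-c[0])+np.pi/2,an(c[2]-c[0]),an(c[3]-c[1]))
st=ray("top",f((215,160)),.077)[0];print("stud top",st)
gr=ray("top",f((235,356)),.088)[0];print("grip",gr)
cs=ray("scene",g((488,277),(457,330)),.008);print("heel scene",cs.mean(0),np.linalg.norm(cs[0]-cs[1]),an(cs[1]-cs[0])+np.pi/2)
print("stud scene",ray("scene",g((697,272)),.077),"grip sc",ray("scene",g((491,217)),.082))
for y in(.1,.137):
  e=np.array([np.cos(y),np.sin(y)]);print(y,"saddle from heel top/scene",c[:2].mean(0)[:2]+.16*e,cs.mean(0)[:2]+.16*e,"grip",gr[:2]+.146*e)
```

```text
heel [0.52860135 0.0656082  0.008     ] 0.06606073124878546 yaws 0.11753221740473996 0.12424286022579585 0.1570815703543704
stud top [0.68553263 0.08524998 0.077     ]
grip [0.54195253 0.06770556 0.088     ]
heel scene [0.5346679  0.06039182 0.008     ] 0.06589323023363758 0.1461610355312002
stud scene [[0.68845022 0.08261718 0.077     ]] grip sc [[0.54405681 0.06532272 0.082     ]]
0.1 saddle from heel top/scene [0.68780201 0.08158155] [0.69386856 0.07636517] grip [0.68722314 0.08228124]
0.137 saddle from heel top/scene [0.68710217 0.0874597 ] [0.69316872 0.08224331] grip [0.68658454 0.08764505]
```

```bash
python3 -m inch '[-0.3,0,0,0,0,0,-0.6,0,0,0,0,0,-0.8,0,0,0,0,0]' 0 20
python3 -m inch '[-0.3,0,0,0,0,0,-0.6,0,0,0,0,0,-0.77,0,0,0,0,0,-0.77,0,0,0,0,0,-0.77,0,0,0,0,0,-0.77,0,0,0,0,0,-0.77,0,0,0,0,0]'
python3 -c "from h import *;plan(.545,.067,.12,.137)"
```

```text
time: 10.27
position: [0.4911, 0.0581, 0.1475]
tool_rot: [-0.069, 0.998, -0.0, 0.003]
ft_force: [1.0, -0.1, 0.1]
grip_width: 0.0323
grip_force: 0.0
time: 10.85
position: [0.5457, 0.0666, 0.1467]
tool_rot: [-0.068, 0.998, 0.0, -0.001]
ft_force: [-0.6, 0.1, -0.6]
grip_width: 0.0003
grip_force: 0.0
t 10.85 pos [0.5457 0.0666 0.1467] shift [0.007 0.005 0.333] turn [ 0.    -0.001  0.   ] F [-0.6  0.1 -0.6] q [-0.08  0.56  1.71 -0.    0.87 -1.79]
```

```bash
python3 -m inch '[0,0,0.15,0,0,0,0,0,0.3,0,0,0,0,0,0.4,0,0,0,0,0,0.4,0,0,0]'
python3 -m inch '[0,0,0.05,0,0,0,0.01,0,0.1,0,0,0,0.02,0,0.15,0,0,0,0.03,0,0.2,0,0,0,0.04,0,0.25,0,0,0,0.05,0,0.3,0,0,0,0.06,0,0.35,0,0,0,0.08,0,0.4,0,0,0,0.09,0,0.45,0,0,0,0.1,0,0.5,0,0,0,0.11,0,0.54,0,0,0,0.11,0,0.54,0,0,0,0.11,0,0.54,0,0,0]'
python3 -c "from h import *;plan(.536,.067,.067,.137)"
```

```text
time: 11.18
position: [0.5456, 0.0665, 0.1139]
tool_rot: [-0.068, 0.998, 0.0, -0.001]
ft_force: [-0.7, -0.2, 3.3]
grip_width: 0.0004
grip_force: 1.3
time: 12.27
position: [0.5397, 0.0655, 0.0724]
tool_rot: [-0.068, 0.998, -0.0, 0.002]
ft_force: [0.1, 1.6, 8.8]
grip_width: 0.0007
grip_force: 3.8
t 12.2667 pos [0.5397 0.0655 0.0724] shift [0.043 0.025 0.067] turn [-0.     0.002 -0.   ] F [0.1 1.6 8.8] q [-0.09  0.68  1.77  0.    0.68 -1.79]
```

Nearly down with 8.8 N; pressing on until the stop shows in the force.

```bash
python3 -m inch '[0,0,0.04,0,0,0,0,0,0.08,0,0,0,0,0,0.08,0,0,0,0,0,0.08,0,0,0]'
python3 -m inch '[0,0,0.03,0,0,0,0,0,0.06,0,0,0,0,0,0.06,0,0,0,0,0,0.06,0,0,0]'
python3 - <<'E'
from h import *
plan(.536,.067,.067,.137)
im=camera("scene");b=cv2.resize(im[150:300,210:370,::-1],None,fx=4,fy=4,interpolation=cv2.INTER_CUBIC)
cv2.imwrite("pics/b7.png",b[:600])
E
```

```text
time: 12.6
position: [0.5395, 0.0655, 0.0675]
tool_rot: [-0.068, 0.998, -0.0, 0.002]
ft_force: [-2.2, 0.3, 18.3]
grip_width: 0.0007
grip_force: 8.9
time: 12.93
position: [0.5395, 0.0655, 0.0662]
tool_rot: [-0.069, 0.998, -0.0, 0.003]
ft_force: [-8.6, 0.6, 42.8]
grip_width: 0.0006
grip_force: 21.9
t 12.9333 pos [0.5395 0.0655 0.0662] shift [ 0.041  0.024 -0.011] turn [-0.001  0.003  0.   ] F [-8.6  0.6 42.8] q [-0.08  0.69  1.78  0.    0.67 -1.79]
```

View pics/b7.png

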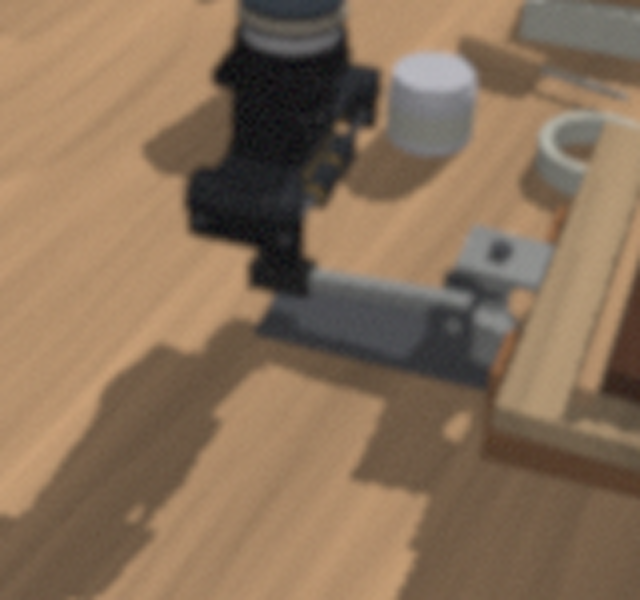

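The handle is horizontal on its stop and the board's front edge and lug (stud at crop 500,250) are raised. Now all the way up.

```bash
python3 -m inch '[0,0,-0.06,0,0,0,0,0,-0.12,0,0,0,-0.02,0,-0.18,0,0,0,-0.03,0,-0.24,0,0,0,-0.04,0,-0.3,0,0,0,-0.05,0,-0.36,0,0,0,-0.06,0,-0.42,0,0,0,-0.07,0,-0.48,0,0,0,-0.08,0,-0.54,0,0,0,-0.08,0,-0.6,0,0,0,-0.08,0,-0.7,0,0,0,-0.08,0,-0.9,0,0,0,-0.08,0,-1,0,0,0,-0.08,0,-1,0,0,0]'
python3 -m inch '[0.3,0,-0.3,0,0,0,0.7,0,-0.3,0,0,0,1,0,-0.3,0,0,0,1,0,-0.3,0,0,0]'
python3 - <<'E'
from h import *
plan(.545,.067,.12,.137)
im=camera("top");a=cv2.resize(im[120:240,210:310,::-1],None,fx=4,fy=4,interpolation=cv2.INTER_CUBIC)
im=camera("scene");b=cv2.resize(im[150:270,260:360,::-1],None,fx=4,fy=4,interpolation=cv2.INTER_CUBIC)
cv2.imwrite("pics/b8.png",np.hstack([a,b]))
E
```

```text
time: 14.15
position: [0.5452, 0.0662, 0.142]
tool_rot: [-0.069, 0.998, -0.0, 0.001]
ft_force: [0.5, 0.4, -0.5]
grip_width: 0.0004
grip_force: 0.0
time: 14.48
position: [0.4578, 0.0559, 0.1635]
tool_rot: [-0.068, 0.998, 0.001, -0.005]
ft_force: [-1.0, 0.2, -0.4]
grip_width: 0.0005
grip_force: 0.0
t 14.4833 pos [0.4578 0.0559 0.1635] shift [-1.105 -0.012  0.532] turn [ 0.002 -0.007  0.   ] F [-1.   0.2 -0.4] q [-0.12  0.45  1.91 -0.    0.8  -1.83]
```

View pics/b8.png

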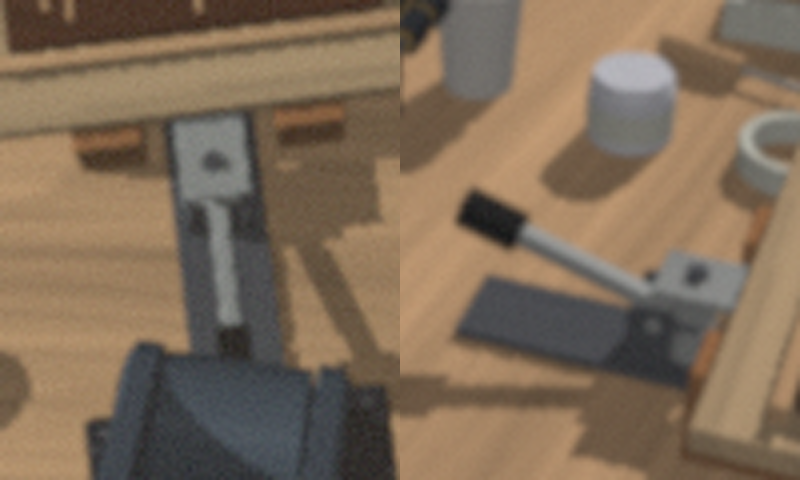

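Jack, handle and board are exactly where they were (grip at crop 491,217, stud 697,272): handle up, board resting. Second stroke.

```bash
python3 -m inch '[-0.3,0,0,0,0,0,-0.7,0,0,0,0,0,-1,0,0.2,0,0,0,-1.1,0,0.4,0,0,0]' 2>&1 | head -3
python3 -m inch '[-0.3,0,0,0,0,0,-0.7,0,0,0,0,0,-1,0,0.2,0,0,0,-1,0,0.4,0,0,0,-1,0,0.4,0,0,0]'
python3 -c "from h import *;plan(.5455,.0665,.114,.137)"
```

```text
out of range: row 4 has -1.1, outside -1 to 1
time: 15.0
position: [0.5456, 0.0664, 0.1297]
tool_rot: [-0.069, 0.998, 0.0, -0.001]
ft_force: [-0.5, -0.1, -0.1]
grip_width: 0.0004
grip_force: 0.0
t 15.0 pos [0.5456 0.0664 0.1297] shift [0.    0.002 0.197] turn [ 0.    -0.002  0.   ] F [-0.5 -0.1 -0.1] q [-0.08  0.59  1.72  0.    0.83 -1.79]
```

```bash
python3 -m inch '[0,0,0.1,0,0,0,0,0,0.19,0,0,0,0,0,0.24,0,0,0,0.01,0,0.29,0,0,0,0.02,0,0.34,0,0,0,0.03,0,0.39,0,0,0,0.04,0,0.44,0,0,0,0.05,0,0.49,0,0,0,0.06,0,0.54,0,0,0,0.08,0,0.59,0,0,0,0.09,0,0.64,0,0,0,0.1,0,0.69,0,0,0,0.11,0,0.74,0,0,0,0.11,0,0.79,0,0,0,0.11,0,0.83,0,0,0,0.11,0,0.83,0,0,0,0.11,0,0.83,0,0,0,0.11,0,0.83,0,0,0]'
```

```text
time: 16.5
position: [0.5367, 0.0652, 0.0676]
tool_rot: [-0.068, 0.998, -0.0, 0.001]
ft_force: [-2.6, 0.8, 11.6]
grip_width: 0.0004
grip_force: 6.1
```

```bash
python3 -m inch '[0,0,0.02,0,0,0,0,0,0.04,0,0,0,0,0,0.04,0,0,0,0,0,0.04,0,0,0,0,0,0.04,0,0,0,0,0,0.04,0,0,0]'
python3 - <<'E'
from h import *
im=camera("scene");b=cv2.resize(im[150:300,210:370,::-1],None,fx=4,fy=4,interpolation=cv2.INTER_CUBIC)
a=cv2.imread("pics/b7.png");print("diff vs first stroke",np.abs(a.astype(int)-b).mean(), np.abs(a.astype(int)-b)[200:400,280:].mean());plan(.536,.067,.067,.137)
E
```

```text
time: 17.0
position: [0.5367, 0.0652, 0.0667]
tool_rot: [-0.069, 0.998, -0.0, 0.002]
ft_force: [-6.0, 1.5, 29.1]
grip_width: 0.0005
grip_force: 14.6
diff vs first stroke 2.284300347222222 1.8569907407407407
t 17.05 pos [0.5368 0.0652 0.0667] shift [ 0.006  0.024 -0.004] turn [-0.     0.003  0.   ] F [-6.6  1.7 28.5] q [-0.09  0.69  1.78  0.    0.67 -1.79]
```

The force rises steeply (stop reached) and the picture matches the first full stroke; handing in.

```bash
python3 -c "from rig import *;print(hand_in())"
```

```text
the job is handed in; nothing more can be done
None
```

I handed the job in at about 17 s, with the jack's saddle within about 5 mm of the lift pad's centre, the trial stroke done, and the handle held on its lower stop at about 29 N with the board raised. The trial stroke briefly pressed the fingertips on the handle at 42.8 N; that would fail only if fingertips count under the 40 N limit on the gripper's body.

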